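Dispense one metal specimen disc and slide it into the empty bay

ROBOT

A 6-joint arm with a two-finger parallel gripper is mounted at the origin on the work surface. World frame = base frame: x ahead of the robot, y to its left, z up, the work surface at z = 0. Lengths are in m, angles in degrees, forces in N, time in s.
With the tool pointing down it reaches from about 0.325 to 0.9 m from the base axis. Payload 6.1 kg.
Tool frame: the origin (TCP) lies on the centre line of the jaws, within the pads' length; the fingertips stand 8 mm ahead of it and the grasp point (between the pads) lies 11 mm behind it; z points along the fingers, y is the direction in which the jaws open and shut (so a half turn about z gives the same grasp; the last joint's range is limited). The gripper opens to 87 mm and grips with 3 to 60 N. Pads are 19 mm wide; open, the fingers measure 117 mm over their backs; the gripper's body (75 mm by 190 mm) begins 51 mm behind the grasp point.
Start: joints at [-74.662, 12.628, 87.462, -0, 79.91, -7.225], TCP at [0.24, -0.577, 0.231] pointing down, gripper open.
Joint ranges: [-170.65, 170.65], [-52.31, 119.04], [5.05, 147.46], [-71.25, 251.25], [11.57, 151.72], [-153.62, 153.62]. Speed limits (degrees/s): [147.25, 147.25, 172.46, 180, 180, 180].

INTERFACE

Orientations are given as a 3x3 rotation matrix whose columns are the frame's x, y, z axes.
In Python, from cell import r, cams, workorder gives the robot as it stands. The module is installed in compiled form; this text tells all that it offers.
- The arm moves only by the shell command python3 -m jog 'ROWS' [OPENING] [FORCE]. ROWS is JSON, a list of rows, each a list of 2 entries, a list of its own where there are three numbers: the shift along the tool's x, y, z in units of 50 mm (1.0 is 50 mm), then the turn, a rotation vector about the tool's x, y, z in degrees. A call has 1 to 10 rows; each row is the pose to reach, as a shift and turn from the pose commanded when the call began, along the tool's axes at that moment; what a row does not reach only later rows make up. A row lasts 1/8 s, in which the tool goes at most 62.5 mm and 10.7 degrees, less where a joint would pass 70% of its speed; a pose out of reach is approached as far as the arm can. A call with a gripper value outside its range is refused whole. OPENING is the finger opening in mm, from 0 to 87, set as the call begins (- or left out, the last holds). The fingers move at their own pace and stop on an object; FORCE is the grip in N (left out, the last holds). Time passes only in rows, so rows that repeat a pose let the fingers close. It gives the time, the measured TCP pose, the force and the opening at its end, in the units of the state.
- r.get_obs(): the state, without advancing time (a new reading comes with each control period).
- cams.snapshot(name): name is "scene" or "top" or "wrist"; returns the picture (400x640x3 uint8, red, green, blue); there is no depth.
- cams.get_calibration(name): a dict with "fx", "fy", "cx", "cy" (pixels), "world_to_cam" (4x4, takes a point from world to camera coordinates); the wrist camera has in their place "mount" (4x4, takes a point from camera to tool coordinates, whose origin is the TCP and whose axes are the flange's). Camera axes: x right, y down, z forward; pixel columns grow to the right and rows downward; lengths in m; the calibration is good to about 2 mm. A picture is of the moment at which its call begins: read the wrist's pose just before it. get_calibration takes no time and is no camera call.
- workorder.close_job(): hands the job in, once; it reports no verdict.
The state is a dict: "time": time; "joint_positions": joint angles; "dq": joint speeds; "effort": joint torques, N m; "eef_pos": TCP position; "eef_rot": TCP orientation; "ft_force": force on the tool from outside, world axes, zero at the start; "moment": the same for the moment, N m; "gripper_width": finger opening in m.
Only numpy, scipy, OpenCV 4.12 (cv2) and the standard library are available. Lean on these libraries where they do the work, as an engineer would, in place of code of your own. Each camera call takes 0.05 s, during which the arm holds its last target. There are 200 camera calls.

TASK

Press the plunger of the disc dispenser all the way down once, and let it spring back up, so that a single metal disc comes out into the lane. Then, with the fingertips, push that disc sideways along the lane into the empty bay, until it lies wholly on the cork pad. Do not pick up or lift any disc, do not dispense a second one, and leave the disc in the other bay and everything else where it stands.

Things in the scene. Friction and masses are not known exactly. Their poses are not given: they have to be found in the camera images.
- dispenser: Fixed dispenser on a black base 6 mm thick. Origin on the table under the centre of its disc magazine; z up; -x is the front, where the lane lies; y runs along the lane. Magazine: clear square tube, 42 mm outside, top 56 mm above the table, three stacked discs; the lowest leaves by a slot at the front. Behind it (x +24 to +98, y +-26 mm) a grey housing 50 mm high carries the plunger.
- plunger (a joint): Plunger travel, m: 0 = up (rest), 0.025 = fully down at a hard stop. Moves straight down; a spring returns it. About 4 N to start, 10 N fully down. It drives an ejector 1.9 times as far forward, 3 mm of it free play: a full press moves the lowest disc 45 mm out onto the lane. With the plunger up again the next disc drops down in the magazine.
- plunger_top (a point): Centre of the top of the plunger's round black cap (36 mm across), 90 mm above the table at rest, 58 mm behind the dispenser's origin (its +x). Moves down with the plunger.
- outlet (a point): Centre of the lane floor in front of the magazine (dispenser x -45 mm, y 0, 6 mm above the table), where a dispensed disc comes to lie. Lane: channel along the dispenser's y, 40 mm wide between steel rails, tops 11 mm above the table; closed at y = +-139 mm by end stops, tops 16 mm above the table. Its two ends are the bays, centred at y = +112 and -112 mm: one empty, one with a parked disc.
- disc_low: Aluminium disc, 32 mm across, 16 mm thick, about 35 g, origin at the centre of its underside; lowest in the magazine at the start. The one to dispense and push.
- disc_mid: Same kind of disc, second in the magazine; stays in the magazine.
- disc_top: Same kind of disc, top of the magazine; stays in the magazine.
- disc_parked: Same kind of disc, loose, already lying in one of the two bays (either may be the one). Origin at the centre of its underside.
- pad: Thin cork pad on the lane floor in the empty bay, 36 mm across the lane (its x), 52 mm along the lane (its y), no thickness to feel. Origin at its centre; it reaches to about 1 mm from the end stop.
- jar: squat glass jar with white lid, 42 mm wide, 55 mm tall, beside the dispenser's housing. Bystander; origin at the middle of its underside.
- beaker: white plastic beaker, 58 mm wide, 65 mm tall, on the other side of the housing. Bystander; origin at the middle of its underside.
- rock: grey rock specimen, about 42 mm wide, 21 mm tall, in front of the dispenser's lane. Bystander; origin at the middle of its underside.
- block: wooden specimen block 30 x 22 x 20 mm, in front of the dispenser's lane. Bystander; origin at the middle of its underside.
- bottle: white plastic bottle, 60 mm wide, 150 mm tall. Bystander; origin at the middle of its underside.
- dish: white ceramic dish, 90 mm wide, 20 mm tall. Bystander; origin at the middle of its underside.
- spatula: broad-bladed steel spatula with a wooden handle, 170 mm long, lying flat. Bystander; origin under its middle.
Things that resemble listed ones, but are neither listed nor needed, are in the scene too. What is shaped like the disc_top but green, pink or purple is not meant.

How it is judged:
By the outcome, as a careful person would: the job done as asked, in the order asked, and still so for the second after the job is handed in, with the robot touching nothing.
It also fails if it takes over 45 s, if anything falls off the work surface, if the arm or the gripper's body presses on something with over 40 N, if the wrist force passes 120 N, or if a joint passes its speed limit or range.

## Working session

There is one attempt and no reset: what is moved stays moved. The work goes in short steps, Python scripts to look and compute and a shell command to move; the robot and the scene stay as the last step left them, time stands still between calls to the robot, and variables do not carry over. Pictures are saved under pics/ and viewed, about 8 in all and at most 12, crops included, and the job is handed in when it is done.

```bash
mkdir -p pics; python3 - <<'E'
from cell import r,cams
import cv2,numpy as np
o=r.get_obs();print({k:np.round(v,3).tolist() for k,v in o.items()})
for n in("scene","top"):
    im=cams.snapshot(n);cv2.imwrite(f"pics/{n}0.png",im[:,:,::-1])
    c=cams.get_calibration(n);print(n,c["fx"],c["fy"],c["cx"],c["cy"],np.round(c["world_to_cam"],4).tolist())
c=cams.get_calibration("wrist");print({k:np.round(v,4).tolist() for k,v in c.items()})
E
```

```text
{'time': 0.0, 'joint_positions': [-74.664, 12.676, 87.526, 0.001, 79.911, -7.226], 'dq': [-0.002, 0.016, 0.007, 0.06, -0.001, -0.016], 'effort': [-0.002, -49.462, -38.738, 0.07, 0.057, -0.0], 'eef_pos': [0.24, -0.577, 0.229], 'eef_rot': [[0.923, 0.384, -0.0], [0.384, -0.923, 0.002], [0.0, -0.002, -1.0]], 'ft_force': [-0.715, 0.162, -0.981], 'moment': [0.011, 0.012, -0.036], 'gripper_width': 0.087}
scene 460.8039300153054 460.8039300153054 323.277852674262 190.92843084439974 [[0.8404, 0.5416, 0.0188, -0.3843], [0.4166, -0.6233, -0.6617, -0.1421], [-0.3467, 0.564, -0.7495, 1.3933], [0.0, 0.0, 0.0, 1.0]]
top 390.66756201294186 390.66756201294186 315.7757840799611 203.49416131235628 [[0.0, -0.9999, -0.0128, -0.0058], [-0.9864, 0.0021, -0.1644, 0.4933], [0.1644, 0.0126, -0.9863, 1.2439], [0.0, 0.0, 0.0, 1.0]]
{'fx': 314.9276, 'fy': 314.9276, 'cx': 320.0567, 'cy': 198.1208, 'mount': [[-0.0001, -0.97, -0.2432, 0.0673], [1.0, 0.0, -0.0005, -0.0001], [0.0005, -0.2432, 0.97, -0.1546], [0.0, 0.0, 0.0, 1.0]]}
```

View pics/top0.png

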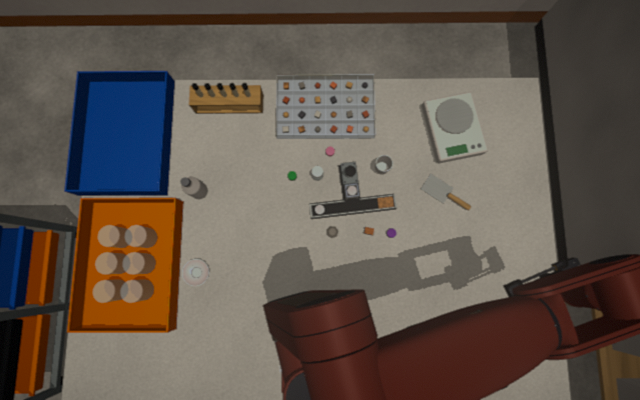

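View pics/scene0.png

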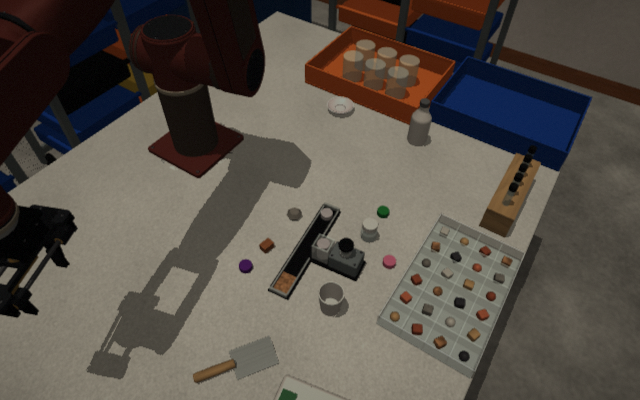

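The top view shows the dispenser with its cap near (349,171), the magazine at (352,190), and the lane running from (312,211) to (395,202). The parked disc is at (320,210) on the +y side. The empty bay with the cork pad is at (386,202) on the -y side.

```bash
cat > h.py <<'E'
import numpy as np,cv2
from cell import r,cams
def ray(n,uv,z,o=None):
    c=cams.get_calibration(n)
    d=np.array([(uv[0]-c["cx"])/c["fx"],(uv[1]-c["cy"])/c["fy"],1])
    if n=="wrist":
        T=np.eye(4);T[:3,:3]=o["eef_rot"];T[:3,3]=o["eef_pos"];M=T@c["mount"]
    else: M=np.linalg.inv(c["world_to_cam"])
    d=M[:3,:3]@d;p=M[:3,3];return p+d*(z-p[2])/d[2]
def proj(n,P,o=None):
    c=cams.get_calibration(n)
    if n=="wrist":
        T=np.eye(4);T[:3,:3]=o["eef_rot"];T[:3,3]=o["eef_pos"];W=np.linalg.inv(T@c["mount"])
    else: W=np.array(c["world_to_cam"])
    q=W[:3,:3]@P+W[:3,3];return np.array([c["fx"]*q[0]/q[2]+c["cx"],c["fy"]*q[1]/q[2]+c["cy"]])
E
python3 - <<'E'
from h import *
t=cv2.imread("pics/top0.png");s=cv2.imread("pics/scene0.png")
def blob(im,box,f):
    x0,y0,x1,y1=box;c=im[y0:y1,x0:x1];h=cv2.cvtColor(c,cv2.COLOR_BGR2HSV)
    m=f(h).astype(np.uint8);n,l,st,ce=cv2.connectedComponentsWithStats(m);i=1+np.argmax(st[1:,4]);return ce[i]+[x0,y0],st[i].tolist()
org=lambda h:(h[...,1]>90)&(h[...,0]<25)&(h[...,2]>70)
dark=lambda h:(h[...,2]<35)
for n,im,b1,b2 in(("top",t,(372,190,402,216),(338,160,362,181)),("scene",s,(265,265,305,305),(333,233,362,256))):
    p,st=blob(im,b1,org);print(n,"pad",p,st,ray(n,p,.006))
    p,st=blob(im,b2,dark);print(n,"cap",p,st,ray(n,p,.088))
print("parked",ray("top",(319.5,210),.022),ray("scene",(326,213),.022))
print("mag",ray("top",(352,189.5),.056))
cv2.imwrite("pics/c1.png",np.hstack([cv2.resize(t[150:230,300:410],None,fx=4,fy=4,interpolation=2),cv2.resize(s[200:300,265:370],(336,320),interpolation=2)]))
E
```

```text
top pad [384.99375 201.94375] [5, 7, 17, 11, 160] [ 0.50388991 -0.23930495  0.006     ]Traceback (most recent call last):
  File "<stdin>", line 10, in <module>
  File "<stdin>", line 5, in blob
    return _wrapfunc(a, 'argmax', axis=axis, out=out, **kwds)
    return bound(*args, **kwds)
ValueError: attempt to get argmax of an empty sequence
```

```bash
python3 - <<'E'
from h import *
t=cv2.imread("pics/top0.png");s=cv2.imread("pics/scene0.png")
def blob(im,box,f):
    x0,y0,x1,y1=box;c=im[y0:y1,x0:x1];h=cv2.cvtColor(c,cv2.COLOR_BGR2HSV)
    m=f(h).astype(np.uint8);n,l,st,ce=cv2.connectedComponentsWithStats(m)
    if n<2:return (x0,y0),h[...,2].min()
    i=1+np.argmax(st[1:,4]);return ce[i]+[x0,y0],st[i].tolist()
org=lambda h:(h[...,1]>90)&(h[...,0]<25)&(h[...,2]>70)
dark=lambda h:(h[...,2]<55)
for n,im,b1,b2 in(("top",t,(372,190,402,216),(338,160,362,181)),("scene",s,(265,265,305,305),(333,233,362,256))):
    p,st=blob(im,b1,org);print(n,"pad",p,st,ray(n,p,.006))
    p,st=blob(im,b2,dark);print(n,"cap",p,st,ray(n,p,.088))
print("parked",ray("top",(319.5,210),.022),ray("scene",(326,213),.022))
print("mag",ray("top",(352,189.5),.056))
cv2.imwrite("pics/c1.png",np.hstack([cv2.resize(t[150:230,300:410],None,fx=4,fy=4,interpolation=2),cv2.resize(s[200:300,265:370],(336,320),interpolation=2)]))
E
```

```text
top pad [384.99375 201.94375] [5, 7, 17, 11, 160] [ 0.50388991 -0.23930495  0.006     ]
top cap [349.79761905 170.70238095] [7, 6, 11, 10, 84] [ 0.59179565 -0.1159716   0.088     ]
scene pad [284.47445255 282.00729927] [9, 7, 22, 21, 274] [ 0.5035949  -0.23986447  0.006     ]
scene cap [346.64377682 246.7167382 ] [5, 5, 18, 18, 233] [ 0.59903078 -0.12480889  0.088     ]
parked [ 0.47443784 -0.01840969  0.022     ] [ 0.47978633 -0.02266833  0.022     ]
mag [ 0.53680842 -0.12470696  0.056     ]
```

View pics/c1.png

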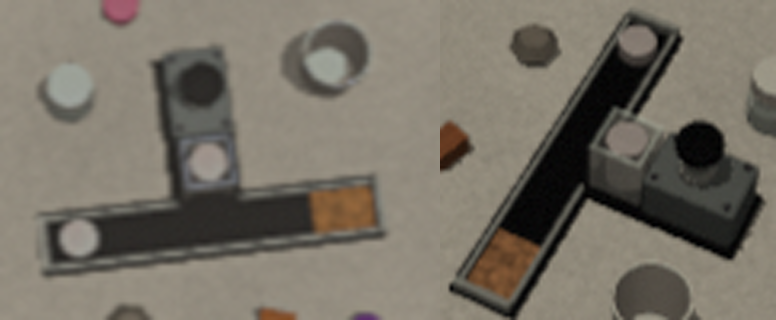

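The close-ups confirm the layout. The parked disc is in the +y bay and the pad in the -y bay, and all the measured points agree with a dispenser yaw of about 7° and an origin near (0.535,-0.124). Next I move above the dispenser with the fingers closed.

```bash
python3 -m jog '[[[0.5,-0.3,0],[0,0,1]],[[1.4,-1.0,0],[0,0,3]],[[2.4,-1.7,0],[0,0,5]],[[3.5,-2.4,0],[0,0,7]],[[4.5,-3.1,0],[0,0,9]],[[5.5,-3.8,0],[0,0,11]],[[6.5,-4.5,0],[0,0,13]],[[7.5,-5.2,0],[0,0,15]],[[8.3,-5.8,0],[0,0,15.6]],[[8.8,-6.1,0],[0,0,15.6]]]' 0 20; python3 -m jog '[[[0,0,0],[0,0,0]],[[0,0,0],[0,0,0]],[[0,0,0],[0,0,0]]]'
python3 - <<'E'
from h import *
o=r.get_obs();im=cams.snapshot("wrist");cv2.imwrite("pics/w1.png",im[:,:,::-1])
print(o["time"],o["eef_pos"],o["eef_rot"])
import json;json.dump({k:np.array(o[k]).tolist() for k in("eef_pos","eef_rot")},open("w1.json","w"))
E
```

```text
time: 1.35
eef_pos: [0.5297, -0.1241, 0.2301]
eef_rot: [[0.992, 0.123, -0.001], [0.123, -0.992, 0.001], [-0.0, -0.001, -1.0]]
ft_force: [0.1, -1.2, -0.5]
gripper_width: 0.002
time: 1.72
eef_pos: [0.5285, -0.1277, 0.2304]
eef_rot: [[0.993, 0.12, -0.0], [0.12, -0.993, -0.0], [-0.0, 0.0, -1.0]]
ft_force: [-0.3, 0.8, 0.7]
gripper_width: 0.0004
1.725 [ 0.52852643 -0.12766754  0.2303676 ] [[ 9.92798294e-01  1.19797175e-01 -4.29152767e-04]
 [ 1.19797140e-01 -9.92798385e-01 -1.06896242e-04]
 [-4.38868042e-04  5.47151332e-05 -9.99999902e-01]]
```

View pics/w1.png

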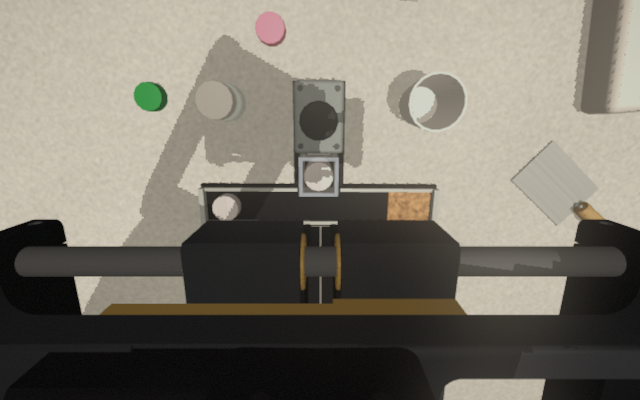

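The wrist view shows the yaw aligned, with the cap at about (319,120), the magazine at (319,176), the parked disc at (227,207), and the pad at columns 387–432.

```bash
python3 - <<'E'
from h import *
import json
o=json.load(open("w1.json"));im=cv2.imread("pics/w1.png");h=cv2.cvtColor(im,cv2.COLOR_BGR2HSV)
m=(h[95:146,297:341,2]<45).astype(np.uint8);n,l,st,ce=cv2.connectedComponentsWithStats(m);i=1+np.argmax(st[1:,4])
print(st[i],ce[i]+[297,95]);cap=ray("wrist",ce[i]+[297,95],.09,o);print("cap",cap)
# housing side edges near cap, top z .05: yaw; lane back rail ends
a=ray("wrist",(203,187),.011,o);b=ray("wrist",(435.5,187.5),.011,o);d=a-b;print("lane len",np.linalg.norm(d),"yaw",np.degrees(np.arctan2(-d[0],d[1])),(a+b)/2)
x=d/np.linalg.norm(d);X=np.array([x[1],-x[0],0]);print("origin from cap",cap-.058*X,"from rail",(a+b)/2+.0265*X)
org=(h[185:222,380:434,1]>90)&(h[185:222,380:434,0]<25)&(h[185:222,380:434,2]>70)
ys,xs=np.nonzero(org);print("pad px",xs.min()+380,xs.max()+380);pa=ray("wrist",(xs.min()+380,205),.006,o);pb=ray("wrist",(xs.max()+381,205),.006,o);print("pad",(pa+pb)/2,np.linalg.norm(pa-pb))
R=np.array(o["eef_rot"]);print("to cap, tool units",R.T@(np.r_[cap[:2],.103]-o["eef_pos"])/.05)
E
```

```text
Traceback (most recent call last):
ValueError: attempt to get argmax of an empty sequence
```

```bash
python3 - <<'E'
from h import *
import json
o=json.load(open("w1.json"));im=cv2.imread("pics/w1.png");h=cv2.cvtColor(im,cv2.COLOR_BGR2HSV)
print(h[120,295:345:3,2])
m=(h[95:146,297:341,2]<70).astype(np.uint8);n,l,st,ce=cv2.connectedComponentsWithStats(m);i=1+np.argmax(st[1:,4])
print(st[i],ce[i]+[297,95]);cap=ray("wrist",ce[i]+[297,95],.09,o);print("cap",cap)
a=ray("wrist",(203,187),.011,o);b=ray("wrist",(435.5,187.5),.011,o);d=a-b;print("lane len",np.linalg.norm(d),"yaw",np.degrees(np.arctan2(-d[0],d[1])),(a+b)/2)
x=d/np.linalg.norm(d);X=np.array([x[1],-x[0],0]);print("origin from cap",cap-.058*X,"from rail",(a+b)/2+.0265*X)
org=(h[185:222,380:434,1]>90)&(h[185:222,380:434,0]<25)&(h[185:222,380:434,2]>70)
ys,xs=np.nonzero(org);print("pad px",xs.min()+380,xs.max()+380);pa=ray("wrist",(xs.min()+380,205),.006,o);pb=ray("wrist",(xs.max()+381,205),.006,o);print("pad",(pa+pb)/2,np.linalg.norm(pa-pb))
R=np.array(o["eef_rot"]);print("to cap, tool units",R.T@(np.r_[cap[:2],.103]-o["eef_pos"])/.05)
E
```

```text
[ 99 107  59  61  62  62  61  62  63  63  65  65  65  67  73 108  87]
[   3    6   37   39 1021] [316.65621939 120.55631734]
cap [ 0.59351907 -0.11609019  0.09      ]
lane len 0.28216802784475187 yaw 6.756423562683914 [ 0.5153641  -0.12758943  0.011     ]
origin from cap [ 0.53592186 -0.12291382  0.09      ] from rail [ 0.54168007 -0.12447174  0.011     ]
pad px 386 430
pad [ 0.50516551 -0.24090609  0.006     ] 0.05611200570231419
to cap, tool units [ 1.31934819 -0.07430015  2.54676909]
```

```bash
python3 -m jog '[[[0.5,0,0],[0,0,0]],[[1.0,0,0],[0,0,0]],[[1.3,-0.04,0.3],[0,0,0]],[[1.3,-0.04,1.0],[0,0,0]],[[1.3,-0.04,1.8],[0,0,0]],[[1.3,-0.04,2.3],[0,0,0]],[[1.3,-0.04,2.5],[0,0,0]],[[1.3,-0.04,2.5],[0,0,0]],[[1.3,-0.04,2.5],[0,0,0]]]'; python3 -m jog '[[[0,0,0.1],[0,0,0]],[[0,0,0.17],[0,0,0]],[[0,0,0.24],[0,0,0]],[[0,0,0.31],[0,0,0]],[[0,0,0.38],[0,0,0]],[[0,0,0.45],[0,0,0]],[[0,0,0.5],[0,0,0]],[[0,0,0.55],[0,0,0]],[[0,0,0.58],[0,0,0]],[[0,0,0.58],[0,0,0]]]'
```

```text
time: 2.9
eef_pos: [0.5944, -0.1174, 0.1072]
eef_rot: [[0.993, 0.121, 0.002], [0.121, -0.993, -0.001], [0.002, 0.001, -1.0]]
ft_force: [0.3, -0.5, 1.0]
gripper_width: 0.0004
time: 4.15
eef_pos: [0.5939, -0.1169, 0.0778]
eef_rot: [[0.993, 0.121, 0.001], [0.121, -0.993, -0.0], [0.001, 0.001, -1.0]]
ft_force: [-2.3, 0.9, 7.9]
gripper_width: 0.0002
```

```bash
python3 -m jog '[[[0,0,0.04],[0,0,0]],[[0,0,0.08],[0,0,0]],[[0,0,0.12],[0,0,0]],[[0,0,0.15],[0,0,0]],[[0,0,0.17],[0,0,0]],[[0,0,0.17],[0,0,0]]]'
```

```text
time: 4.9
eef_pos: [0.5943, -0.117, 0.0731]
eef_rot: [[0.993, 0.122, 0.001], [0.122, -0.993, -0.001], [0.001, 0.001, -1.0]]
ft_force: [-13.6, 4.3, 31.6]
gripper_width: 0.0
```

```bash
python3 -m jog '[[[0,0,-0.1],[0,0,0]],[[0,0,-0.25],[0,0,0]],[[0,0,-0.4],[0,0,0]],[[0,0,-0.7],[0,0,0]],[[0,0,-1.4],[0,0,0]],[[0,0,-2.1],[0,0,0]],[[0,0,-2.5],[0,0,0]],[[0,0,-2.5],[0,0,0]],[[0,0,-2.5],[0,0,0]]]'
python3 - <<'E'
from h import *
o=r.get_obs();im=cams.snapshot("wrist");t=cams.snapshot("scene")[:,:,::-1]
import json;json.dump({k:np.array(o[k]).tolist() for k in("eef_pos","eef_rot")},open("w2.json","w"))
cv2.imwrite("pics/w2raw.png",im[:,:,::-1])
print(o["time"],o["eef_pos"])
cv2.imwrite("pics/w2.png",np.hstack([cv2.resize(im[80:300,170:470,::-1],None,fx=1.5,fy=1.5),cv2.resize(t[200:300,265:370],(346,330),interpolation=2)]))
E
```

```text
time: 6.02
eef_pos: [0.5925, -0.1165, 0.1914]
eef_rot: [[0.993, 0.121, -0.002], [0.121, -0.993, 0.001], [-0.002, -0.001, -1.0]]
ft_force: [0.1, 0.1, -1.1]
gripper_width: 0.0006
6.025 [ 0.59247302 -0.11650105  0.19136975]
```

View pics/w2.png

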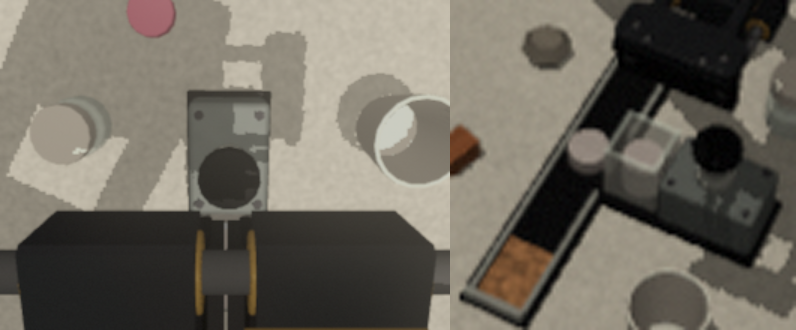

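The disc lies at the outlet, at about (307,245) in the full scene image. The plunger is up, one disc still shows at the top of the magazine, and the lane is clear. Next I move to the +y side of the disc.

```bash
python3 -m jog '[[[-0.6,-0.3,0],[0,0,0]],[[-1.4,-0.6,0],[0,0,0]],[[-2.03,-0.84,0],[0,0,0]],[[-2.03,-0.84,0.5],[0,0,0]],[[-2.03,-0.84,1.5],[0,0,0]],[[-2.03,-0.84,2.4],[0,0,0]],[[-2.03,-0.84,2.8],[0,0,0]],[[-2.03,-0.84,2.8],[0,0,0]],[[-2.03,-0.84,2.8],[0,0,0]]]'
python3 - <<'E'
from h import *
o=r.get_obs();t=cams.snapshot("scene")[:,:,::-1]
cv2.imwrite("pics/s3.png",cv2.resize(t[180:310,230:400],None,fx=4,fy=4,interpolation=2))
R=np.array(o["eef_rot"])
for uv in((307,245.5),):
  d=ray("scene",uv,.022);print("disc",d)
X=np.array([.993,.119,0]);Y=np.array([-.119,.993,0]);O=np.array([.4918,-.1289,0])
for n,p in(("disc",d),("tcp",o["eef_pos"])):print(n,(p-O)@X,(p-O)@Y)
print(o["eef_pos"],o["ft_force"])
E
```

```text
time: 7.25
eef_pos: [0.4879, -0.0876, 0.0535]
eef_rot: [[0.993, 0.121, 0.0], [0.121, -0.993, -0.0], [0.0, 0.0, -1.0]]
ft_force: [0.3, -0.4, 1.4]
gripper_width: 0.0004
disc [ 0.49590564 -0.13438313  0.022     ]
disc 0.00342440510864234 -0.005933320541237458
tcp 0.0010467232205903516 0.04152211270064157
[ 0.48789908 -0.08755266  0.05350483] [ 0.30304029 -0.41091753  1.35489512]
```

View pics/s3.png

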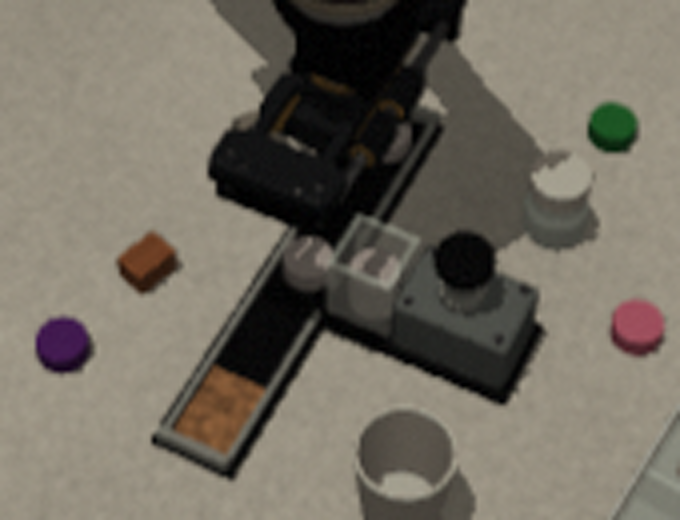

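```bash
python3 -m jog '[[[0,0,0.3],[0,0,0]],[[0,0,0.55],[0,0,0]],[[0,0,0.66],[0,0,0]],[[0,0,0.66],[0,0,0]]]'; python3 -m jog '[[[-0.02,0.1,0],[0,0,0]],[[-0.02,0.2,0],[0,0,0]],[[-0.02,0.3,0],[0,0,0]],[[-0.02,0.4,0],[0,0,0]],[[-0.02,0.53,0],[0,0,0]],[[-0.02,0.68,0],[0,0,0]],[[-0.02,0.83,0],[0,0,0]],[[-0.02,0.98,0],[0,0,0]],[[-0.02,1.1,0],[0,0,0]],[[-0.02,1.2,0],[0,0,0]]]'
python3 - <<'E'
from h import *
o=r.get_obs();t=cams.snapshot("scene")[:,:,::-1];u=cams.snapshot("top")[:,:,::-1]
cv2.imwrite("pics/s4.png",np.hstack([cv2.resize(t[200:300,265:365],(400,400),interpolation=2),cv2.resize(u[150:250,305:405],(400,400),interpolation=2)]))
X=np.array([.993,.119,0]);Y=np.array([-.119,.993,0]);O=np.array([.4918,-.1289,0])
p=o["eef_pos"];print((p-O)@X,(p-O)@Y)
E
```

```text
time: 7.8
eef_pos: [0.4869, -0.0872, 0.0193]
eef_rot: [[0.993, 0.121, -0.002], [0.121, -0.993, 0.001], [-0.001, -0.001, -1.0]]
ft_force: [-0.6, -0.8, 0.3]
gripper_width: 0.0002
time: 9.05
eef_pos: [0.4938, -0.1475, 0.02]
eef_rot: [[0.993, 0.121, -0.0], [0.121, -0.993, 0.0], [-0.0, -0.0, -1.0]]
ft_force: [-0.1, 1.7, 0.8]
gripper_width: 0.0004
-0.00019051810687258634 -0.018744199372070985
```

View pics/s4.png

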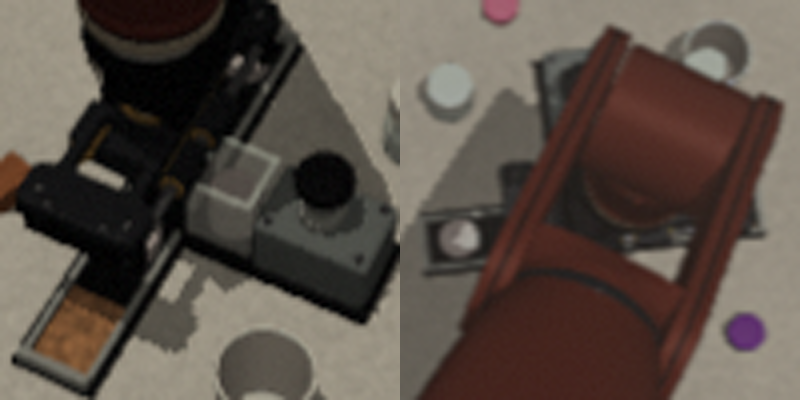

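The disc is mostly hidden behind the gripper body, with a sliver visible at the left panel's (152,245). I continue the push to near the final position, then back off and look.

```bash
python3 -m jog '[[[0,0.12,0],[0,0,0]],[[0,0.26,0],[0,0,0]],[[0,0.4,0],[0,0,0]],[[0,0.54,0],[0,0,0]],[[0,0.68,0],[0,0,0]],[[0,0.82,0],[0,0,0]],[[0,0.94,0],[0,0,0]],[[0,1.04,0],[0,0,0]],[[0,1.1,0],[0,0,0]],[[0,1.1,0],[0,0,0]]]';python3 -m jog '[[[0,-0.1,0],[0,0,0]],[[0,-0.2,0],[0,0,0]],[[0,-0.3,-0.2],[0,0,0]],[[0.6,-0.4,-1.0],[0,0,0]],[[1.4,-0.4,-2.0],[0,0,0]],[[2.2,-0.4,-3.0],[0,0,0]],[[2.8,-0.4,-3.6],[0,0,0]],[[2.8,-0.4,-3.6],[0,0,0]],[[2.8,-0.4,-3.6],[0,0,0]]]'
python3 - <<'E'
from h import *
o=r.get_obs();t=cams.snapshot("scene")[:,:,::-1];w=cams.snapshot("wrist")[:,:,::-1];u=cams.snapshot("top")[:,:,::-1]
for n,i in(("s",t),("w",w),("t",u)):cv2.imwrite(f"pics/raw5{n}.png",i)
import json;json.dump({k:np.array(o[k]).tolist() for k in("eef_pos","eef_rot")},open("w5.json","w"))
cv2.imwrite("pics/s5.png",np.hstack([cv2.resize(t[220:310,255:345],(400,400),interpolation=2),cv2.resize(w[100:300,300:500],(400,400),interpolation=2)]))
print(o["eef_pos"])
E
```

```text
time: 10.4
eef_pos: [0.5005, -0.2019, 0.02]
eef_rot: [[0.993, 0.121, 0.0], [0.121, -0.993, -0.0], [0.0, 0.0, -1.0]]
ft_force: [0.8, -0.4, -0.3]
gripper_width: 0.0006
time: 11.52
eef_pos: [0.6359, -0.1643, 0.1991]
eef_rot: [[0.993, 0.122, -0.002], [0.122, -0.993, 0.001], [-0.002, -0.001, -1.0]]
ft_force: [-0.1, -0.9, -0.8]
gripper_width: 0.0003
[ 0.63594597 -0.16434712  0.19912865]
```

View pics/s5.png

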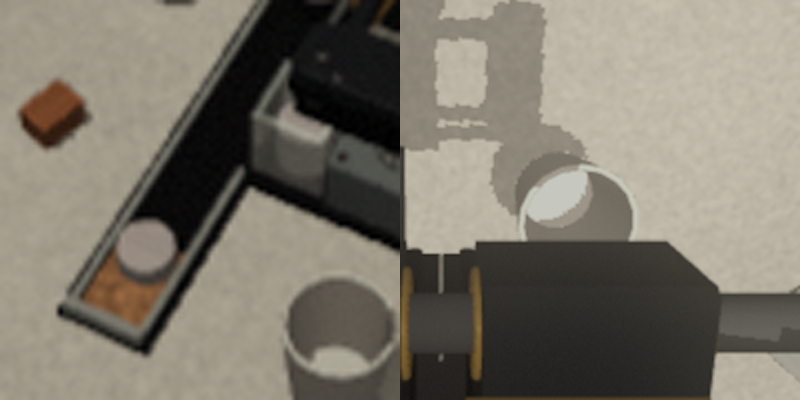

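The scene view shows the disc at crop (147,243), in the bay but overlapping only part of the pad, so it needs several mm more. I move the tool to the front side of the bay for a clear wrist view of disc and pad.

```bash
python3 -m jog '[[[-0.5,0.2,0],[0,0,0]],[[-1.3,0.4,0],[0,0,0]],[[-2.1,0.7,0],[0,0,0]],[[-2.9,1.0,0],[0,0,0]],[[-3.6,1.2,0],[0,0,0]],[[-3.9,1.2,0],[0,0,0]],[[-3.9,1.2,0],[0,0,0]],[[-3.9,1.2,0],[0,0,0]]]'
python3 - <<'E'
from h import *
o=r.get_obs();w=cams.snapshot("wrist")[:,:,::-1];cv2.imwrite("pics/raw6.png",w)
import json;json.dump({k:np.array(o[k]).tolist() for k in("eef_pos","eef_rot")},open("w6.json","w"))
cv2.imwrite("pics/w6.png",cv2.resize(w[60:240,220:420],None,fx=3,fy=3,interpolation=2));print(o["time"],o["eef_pos"])
E
```

```text
time: 12.68
eef_pos: [0.4514, -0.2477, 0.2]
eef_rot: [[0.993, 0.122, 0.001], [0.122, -0.993, 0.0], [0.001, -0.0, -1.0]]
ft_force: [-0.0, 0.3, 0.2]
gripper_width: 0.0007
12.675 [ 0.45141171 -0.24769919  0.20002372]
```

View pics/w6.png

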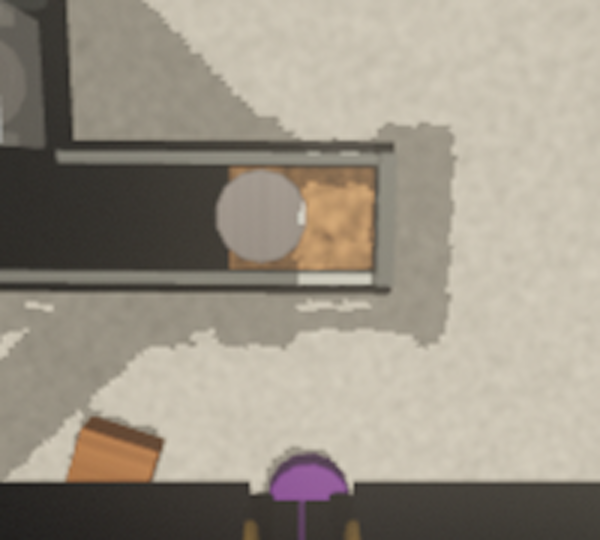

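The disc's top circle spans crop x 216–305, y 169–262 (centre 260.5, 215.5). The pad spans x 229–374, y about 167–270.

```bash
python3 - <<'E'
from h import *
import json
o=json.load(open("w6.json"));f=lambda a,b,z:ray("wrist",(220+a/3-.33,60+b/3-.33),z,o)
R=np.array(o["eef_rot"]);X=R[:,0];Y=-R[:,1]
g=lambda p:np.round([p@X*1e3,p@Y*1e3],1)
L,Rr,T,B=f(216,215.5,.022),f(305,215.5,.022),f(260,169,.022),f(260,262,.022)
print("disc dia",g(L-Rr),g(T-B),"ctr",g((L+Rr)/2),g((T+B)/2))
print("pad",g(f(229,218,.006)),g(f(374,218,.006)),"x edges",g(f(300,167,.006)),g(f(300,270,.006)))
print("rails inner tops",g(f(200,165,.011)),g(f(200,271,.011)),"tcp",g(np.array([.5005,-.2019,.02])))
E
```

```text
disc dia [ 0.  30.7] [31.4 -0.3] ctr [ 472.9 -286.1] [ 472.7 -285.9]
pad [ 471.4 -274. ] [ 471.4 -326.4] x edges [ 489.2 -299.7] [ 452.7 -299.6]
rails inner tops [ 489.8 -264.5] [ 452.8 -263.5] tcp [ 472.2 -261.3]
```

The disc measures 31 mm across (32 given) and the pad 52.4 x 36.5 mm (52 x 36 given). The disc centre is 14 mm short of the pad centre along the lane, and 1.7 mm off across it, where the margin is only 2 mm. I'll push it the rest of the way along a 7° diagonal, with the tool yawed to match, so it is centred both ways.

```bash
python3 -m jog '[[[0.4,-0.4,0],[0,0,3]],[[0.9,-0.8,0],[0,0,7]],[[1.18,-0.99,0.4],[0,0,7]],[[1.18,-0.99,1.3],[0,0,7]],[[1.18,-0.99,2.2],[0,0,7]],[[1.18,-0.99,3.0],[0,0,7]],[[1.18,-0.99,3.0],[0,0,7]],[[1.18,-0.99,3.0],[0,0,7]]]'
python3 - <<'E'
from h import *
import json
R6=np.array(json.load(open("w6.json"))["eef_rot"]);o=r.get_obs();p=np.array(o["eef_pos"]);R=np.array(o["eef_rot"])
g=lambda p:np.round([p@R6[:,0]*1e3,-p@R6[:,1]*1e3],1)
print(g(p),p[2])
tg=(R6[:,0]*.4769-R6[:,1]*-.2515);tg[2]=.0195;e=R6[:,0]*.474-R6[:,1]*-.2755;e[2]=.0195
print("start",R.T@(tg-p)/.05,"end",R.T@(e-p)/.05)
E
```

```text
time: 13.72
eef_pos: [0.5046, -0.1919, 0.0513]
eef_rot: [[1.0, 0.0, 0.001], [0.0, -1.0, -0.001], [0.001, 0.001, -1.0]]
ft_force: [0.4, -0.2, 0.4]
gripper_width: 0.0006
[ 477.5 -251.9] 0.0513161704555268
start [-0.01406809 -0.00624436  0.63630015] end [-0.01330594  0.47724638  0.63663875]
```

```bash
python3 -m jog '[[[-0.01,-0.03,0.3],[0,0,0]],[[-0.01,-0.03,0.55],[0,0,0]],[[-0.01,0,0.64],[0,0,0]],[[-0.01,0.08,0.64],[0,0,0]],[[-0.01,0.16,0.64],[0,0,0]],[[-0.01,0.24,0.64],[0,0,0]],[[-0.01,0.32,0.64],[0,0,0]],[[-0.01,0.4,0.64],[0,0,0]],[[-0.01,0.45,0.64],[0,0,0]],[[-0.01,0.48,0.64],[0,0,0]]]'
python3 -m jog '[[[0,0,0],[0,0,0]],[[0,0,0],[0,0,0]],[[0,-0.08,0],[0,0,0]],[[0,-0.2,0],[0,0,0]],[[0,-0.2,-0.5],[0,0,0]],[[0,-0.2,-1.4],[0,0,-1]],[[-0.3,0.2,-2.3],[0,0,-3]],[[-0.8,0.6,-3.2],[0,0,-5]],[[-1.15,0.6,-3.6],[0,0,-7]],[[-1.2,0.6,-3.6],[0,0,-7]]]'
python3 -m jog '[[[0,0,0],[0,0,0]],[[0,0,0],[0,0,0]],[[0,0,0],[0,0,0]]]'
python3 - <<'E'
from h import *
o=r.get_obs();w=cams.snapshot("wrist")[:,:,::-1];cv2.imwrite("pics/raw7.png",w)
import json;json.dump({k:np.array(o[k]).tolist() for k in("eef_pos","eef_rot")},open("w7.json","w"))
cv2.imwrite("pics/w7.png",cv2.resize(w[60:240,220:420],None,fx=3,fy=3,interpolation=2));print(o["time"],o["eef_pos"])
E
```

```text
time: 14.98
eef_pos: [0.5028, -0.2159, 0.0181]
eef_rot: [[1.0, -0.001, 0.0], [-0.001, -1.0, 0.0], [0.0, -0.0, -1.0]]
ft_force: [-0.1, 1.3, 0.3]
gripper_width: 0.0003
time: 16.23
eef_pos: [0.4432, -0.2464, 0.2001]
eef_rot: [[0.993, 0.12, 0.003], [0.12, -0.993, -0.002], [0.003, 0.003, -1.0]]
ft_force: [0.4, -0.2, 0.0]
gripper_width: 0.0006
time: 16.6
eef_pos: [0.4427, -0.2451, 0.1968]
eef_rot: [[0.993, 0.122, -0.002], [0.122, -0.993, 0.001], [-0.001, -0.002, -1.0]]
ft_force: [-0.2, 0.9, -0.1]
gripper_width: 0.0001
16.6 [ 0.44270578 -0.24512954  0.19682032]
```

View pics/w7.png

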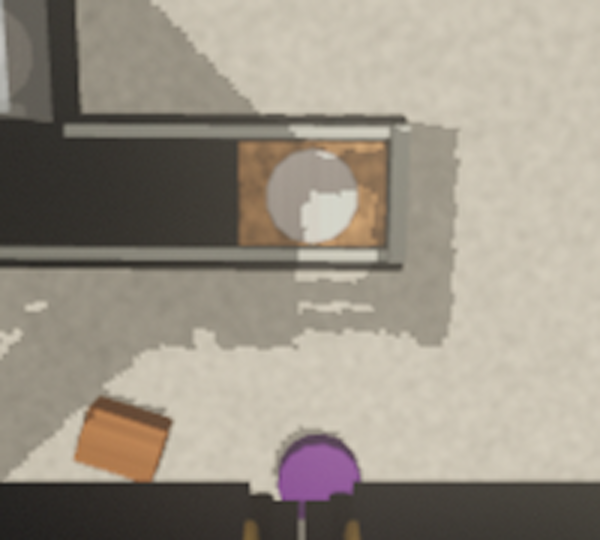

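The disc (crop x 266–357, y 149–243) is now on the pad (x 238–386, y 141–246) with cork visible on all sides. I'll check the numbers.

```bash
python3 - <<'E'
from h import *
import json
o=json.load(open("w7.json"));f=lambda a,b,z:ray("wrist",(220+a/3-.33,60+b/3-.33),z,o)
R=np.array(o["eef_rot"]);X=R[:,0];Y=-R[:,1]
g=lambda p:np.round([p@X*1e3,p@Y*1e3],1)
L,Rr,T,B=f(266,196,.022),f(357,196,.022),f(311,149,.022),f(311,243,.022)
print("disc",g((L+Rr)/2),g((T+B)/2),g(L-Rr),g(T-B))
print("pad",g(f(238,195,.006)),g(f(386,195,.006)),"x edges",g(f(250,141,.006)),g(f(250,246,.006)))
u=cams.snapshot("top")[:,:,::-1];s=cams.snapshot("scene")[:,:,::-1]
cv2.imwrite("pics/f.png",np.hstack([cv2.resize(u[130:250,280:420],(400,343),interpolation=2),cv2.resize(s[190:310,225:365],(400,343),interpolation=2)]))
E
```

```text
disc [ 470.7 -299.7] [ 470.5 -299.6] [ 0.  30.9] [31.1  0.1]
pad [ 470.8 -273.7] [ 470.8 -326.4] x edges [ 489.3 -278.3] [ 452.9 -277.8]
```

View pics/f.png

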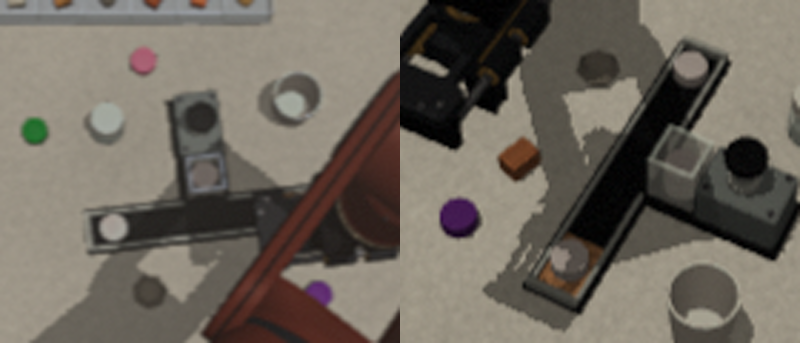

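The disc is centred within 0.5 mm both ways. The parked disc and bystanders are where they were, and the plunger is up.

```bash
python3 -c "from cell import workorder;print(workorder.close_job())"
```

```text
the job is handed in; nothing more can be done
None
```

The job is done and handed in. One disc was dispensed and pushed into the empty bay on the -y side, and it lies wholly on the cork pad.

- **Press:** I pressed the plunger once to its hard stop, with the TCP at 73 mm, the predicted full-down height, and 32 N at the wrist. After release it came back up, and one disc lay at the outlet.
- **Push:** The first push along the lane left the disc 14 mm short and 1.7 mm off across the lane. A second push, on a 7° diagonal, fixed both.
- **Last checks:** The disc centre was at (470.6, -299.7) mm in lane-aligned axes, against a pad centre of (471.1, -300.0) mm, with about 1.5 mm to spare across the lane and 10 mm along it. Seen in the last pictures, the parked disc and the nearby bystanders had not moved. The lane was otherwise clear and the arm touched nothing, at about 17 s on the robot's clock.
- **Not checked:**
  - The far bystanders (bottle, dish, spatula) were not looked at again, but the arm's work stayed well away from them.
  - I did not count the discs left in the magazine; I only saw one still inside after the press.
- **Disagreements:** Early estimates differed by up to about 9 mm, for example the two cameras on the cap position. The close-up wrist views settled them.

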